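Close a wiring enclosure's sliding cover and lock its slotted quarter-turn cam

ROBOT

A 6-joint arm with a two-finger parallel gripper is mounted at the origin on the work surface. World frame = base frame: x ahead of the robot, y to its left, z up, the work surface at z = 0. Lengths are in mm, angles in rad, forces in N, time in s.
With the tool pointing down it reaches from about 350 to 975 mm from the base axis. Payload 7.1 kg.
Tool frame: the origin (TCP) lies at the very end of the fingers, on their centre line; the grasp point (between the pads) lies tcp_to_grasp behind it (tcp_to_grasp is the distance from the TCP to the grasp point, in mm); z points along the fingers, x is the direction in which the jaws open and shut, and the axes are right-handed (so a half turn about z gives the same grasp; the last joint's range is limited). The gripper opens to 88 mm and grips with 3 to 60 N. Pads are 20 mm wide; open, the fingers measure 115 mm over their backs; the gripper's body (75 mm by 178 mm) begins 61 mm behind the grasp point.
Start: joints at [1.329, 0.423, 1.63, -0, 1.089, -0.019], TCP at [138.07, 609.542, 222.675] pointing down, gripper open.
Joint ranges: [-3, 3], [-0.9, 2.11], [0.09, 2.58], [-1.31, 4.45], [0.11, 2.69], [-2.54, 2.54]. Speed limits (rad/s): [2.39, 2.39, 3.01, 3.14, 3.14, 3.14].

INTERFACE

Orientations are given as a rotation vector (axis times angle).
In Python, from workcell import get_obs, get_image, close_job, recognise, mark_of, tcp_to_grasp gives the robot as it stands. The module is installed in compiled form; this text tells all that it offers.
- The arm moves only by the tool move_arm, never from a script. Its argument "motion" is a list of rows, each a list of 7 numbers: the shift along the world's x, y, z in mm, then the turn, a rotation vector about the world's x, y, z in rad, then the finger opening in mm, from 0 to 87.8. A call has 1 to 5 rows; each row is the pose to reach, as a shift and turn from the pose commanded when the call began; what a row does not reach only later rows make up. A row lasts 1/12 s, in which the tool goes at most 41.7 mm and 7.16 degrees, less where a joint would pass 70% of its speed; a pose out of reach is approached as far as the arm can. A call with a gripper value outside its range is refused whole. The fingers move at their own pace and stop on an object; the grip force is fixed at half the most. Time passes only in rows, so rows that repeat a pose let the fingers close. It gives the time, the measured TCP pose, the force and the opening at its end, in the units of the state.
- get_obs(): the state, without advancing time (a new reading comes with each control period).
- get_image(name): name is "scene" or "top" or "wrist"; returns a dict with "color" (384x512x3 uint8, red, green, blue), "mtx" (3x3 intrinsics, pixels), "camera_from_world" (4x4, takes a point from world to camera coordinates). Camera axes: x right, y up, looking along -z (the intrinsics and any distortion apply to the point x, -y, -z); pixel columns grow to the right and rows downward; lengths in mm; the calibration is good to about 2 mm. A picture is of the moment at which its call begins. There is no depth.
- close_job(): hands the job in, once; it reports no verdict.
Trained networks look in a picture, given as the dict that the camera call returned (one of the last four; its "shot" number tells which), for a name from the list of things; names that differ only in an ending like _2 or _b are one class to them, and where a whole thing is asked for, a point or a joint stands for the part that bears it (a point fixed in the world has none). Each returns a list of dicts, best first, with "p" (0 to 1); they miss things now and then, are a little off and sometimes report something else, mostly with a low value. They report only what shows in the picture. A call takes as long as a camera call. They do not tell look-alikes from the thing itself.
- recognise(picture, label): "bbox" ([centre column, centre row, width, height] in pixels, round what is visible of it).
- mark_of(picture, label): "location" ([row, column] in pixels: a listed point, or the origin of a listed thing).
The state is a dict: "t": time; "qpos": joint angles; "qvel": joint speeds; "joint_torque": joint torques, N m; "ee_pos": TCP position; "orientation": TCP orientation; "ft_force": force on the tool from outside, world axes, zero at the start; "moment": the same for the moment, N m; "width": finger opening in mm.
Only numpy, scipy, OpenCV 4.12 (cv2) and the standard library are available. Lean on these libraries where they do the work, as an engineer would, in place of code of your own. Each camera call takes 0.05 s, during which the arm holds its last target. There are 200 camera calls.

TASK

The aluminium cover of the wiring enclosure stands part-way open: with the fingertips, push it by its upright rib along its rails, away from the robot, until it is fully home against its stop. Then set a fingertip in the wide slot of the round black cam fastener beside it and turn the fastener a quarter turn clockwise (seen from above) to its stop, so that its steel tongue lies behind the cover and locks it. Only push and turn: do not lift the cover, leave all the other things on the enclosure and the bench where they are, and end with the hand clear.

Things in the scene. Friction and masses are not known exactly. Their poses are not given: they have to be found in the camera images.
- enclosure: Grey wiring enclosure fixed to the bench, flat deck 70 mm above the bench, from x = -105 to 150 and y = -152 to 112 mm. Origin: on the bench, 70 mm below home_edge, same axes; yaw within 0.35 rad. Side rails 13 mm high guide the cover (1 mm gap each side, lips over its edges): left one y = 57 to 69, x = -100 to 138 mm; right one y = -69 to -57, x = 4 to 138 mm.
- home_edge (a point): Fixed point on the enclosure's deck where the middle of the cover's rear (nearer the robot) lower edge lies when the cover is fully home. Axes: x is the direction in which the cover slides home (away from the robot), y to the left, z up. A bar at x = 130 mm stops the cover. The fastener's axis is at x = -8, y = -108 mm.
- cover: Loose aluminium plate on the deck between the rails, 130 (x) x 120 (y) x 8 mm, 0.28 kg. Origin: middle of its rear edge, underside; axes as home_edge. On the rear edge stands a rib, x = 0 to 10, y = -30 to 30 mm, up to 24 mm above the deck, its rear face flush with the plate's: push from behind. Starts 55 to 80 mm short of home; plain friction, stays where left.
- slot_head: Black round head of the cam fastener, 76 mm in diameter, axis vertical. Origin: on the axis at deck height; x points along the slot towards the tongue, z up. The slot runs across the whole head: 30 mm wide, 76 mm long, open at both ends, 14 mm deep; its floor is 10 mm and the tops of its two walls 24 mm above the deck. Turning takes about 0.1 N m.
- slot_mouth (a point): Point on the fastener's axis, level with the tops of the slot's walls (24 mm above the deck); axes as slot_head.
- tongue_tip (a point): Middle of the outer end of the fastener's steel tongue, 62 mm from the axis, 5 mm above the deck; the tongue (12 mm wide, 8 mm thick) lies below the slot's floor, in line with the slot. Unlocked it points to the robot (minus x of home_edge); locked, to plus y, close behind the cover's rear edge. If the cover is not home the tongue meets it.
- cam (a joint): Angle of the cam fastener, rad, growing clockwise seen from above: 0 unlocked, 1.571 locked at its hard stop; starts between 0 and 0.4 and stays where it is left. The slot's direction is that of minus x of home_edge turned clockwise by this angle.
- gland: Bystander: black plastic cable gland, 28 mm in diameter, 38 mm high, upright on the deck to the left of the left rail; origin at its foot. Leave alone.
- terminal_block: Bystander: grey terminal block 44 x 20 x 22 mm on the deck to the right of the right rail, beyond the fastener; origin at its foot. Leave alone.
- screwdriver: Bystander: screwdriver with red handle lying on the bench to the right. Leave alone.
- transformer: Bystander: small transformer, 60 x 50 x 52 mm, on the bench to the left; origin at its foot. Leave alone.
- flux_jar: Bystander: white jar, 56 mm in diameter, 55 mm high, on the bench to the left; origin at its foot. Leave alone.
- tape_roll: Bystander: black tape roll, 84 mm in diameter, 19 mm high, lying on the bench to the left; origin at its foot. Leave alone.
- crimp_pliers: Bystander: crimping pliers with orange handles lying on the bench to the right. Leave alone.
Mind the look-alikes: they are no part of the job. Several things have the shape of the cover; the one meant has the colours described above.

How it is judged (in metres and radians):
On the way, in this order (a step that is already met when the one before it is completed fails the run):
1. the cover is pushed fully home (within 3 mm) before the cam is turned past 0.5 rad (x of cover in the frame of home_edge above -0.003 m and value of joint cam below 0.5 rad), for 0.2 s.
2. the cam is turned by a fingertip in its slot (fingers touching the slotted head and within 45 mm of its axis as the angle passes 0.6 to 1.45 rad) (value of joint cam between 0.6 and 1.45 rad and contact force between the fingers and slot_head above 0.2 N and horizontal distance between the grasp point and slot_mouth below 0.045 m), for 0.1 s.
At the end, for the whole second after the job is handed in: The cover is home within 3 mm and still lies on the deck (within 3 mm), the cam stands at 1.47 rad or more (stop at 1.571), both at rest, and every bystander is within 20 mm of where it started (x of cover in the frame of home_edge above -0.003 m and value of joint cam above 1.47 rad and not (velocity of joint cam above 0.05 rad/s) and linear speed of cover below 0.01 m/s and z of cover in the frame of home_edge below 0.003 m and distance of each of gland, terminal_block, screwdriver, transformer, flux_jar, tape_roll, crimp_pliers from where it was at the start of the episode below 0.02 m); the robot touches nothing.
It fails at once if the cover is lifted more than 6 mm off the deck or tipped more than 0.12 rad (z of cover in the frame of home_edge above 0.006 m or angle between cover's own z axis and vertical above 0.12 rad).
It fails at once if a bystander is moved more than 20 mm (distance of any of gland, terminal_block, screwdriver, transformer, flux_jar, tape_roll, crimp_pliers from where it was at the start of the episode above 0.02 m).
It also fails if it takes over 54 s, if anything falls off the work surface, if the arm or the gripper's body presses on something with over 40 N, if the wrist force passes 120 N, or if a joint passes its speed limit or range.

## Working session

There is one attempt and no reset: what is moved stays moved. The work goes in short steps, Python scripts to look and compute and a tool call to move; the robot and the scene stay as the last step left them, time stands still between calls to the robot, and variables do not carry over. Pictures are saved under pics/ and viewed, about 8 in all and at most 12, crops included, and the job is handed in when it is done.

Besides the shell and the picture viewer there is one more tool, called after "Request:" as name(argument=value, ...) on one line, values as JSON. move_arm: Moves the arm, as the interface text tells. Its arguments: {"type":"object","properties":{"motion":{"type":"array"}},"required":["motion"]}

```bash
mkdir -p pics
cat > h.py <<'E'
import numpy as np,cv2
from workcell import *
def ray(im,rc,z):
    K=im["mtx"];T=im["camera_from_world"]
    d=np.linalg.inv(K)@[rc[1],rc[0],1]; d=np.array([d[0],-d[1],-d[2]])
    R=T[:3,:3];o=-R.T@T[:3,3];w=R.T@d
    return o+w*(z-o[2])/w[2]
def proj(im,P):
    c=im["camera_from_world"]@np.append(P,1);p=im["mtx"]@[c[0],-c[1],-c[2]];return p[:2]/p[2]
def save(im,f,box=None,s=1):
    c=im["color"][...,::-1]
    if box: c=c[box[1]:box[3],box[0]:box[2]]
    cv2.imwrite("pics/"+f,cv2.resize(c,None,fx=s,fy=s,interpolation=cv2.INTER_CUBIC))
E
python3 - <<'E'
from h import *
print(tcp_to_grasp, get_obs())
Z=dict(cover=70,slot_head=70,slot_mouth=94,tongue_tip=75,home_edge=70,gland=70,terminal_block=70,enclosure=0)
ims={n:get_image(n) for n in("scene","top")}
for n,im in ims.items():
    save(im,n+"0.png",s=1.5)
    for k,z in Z.items():
        for r in mark_of(im,k)[:4]: print(n,k,round(r["p"],2),np.round(r["location"]),ray(im,r["location"],z).round(1)[:2])
E
```

```text
18.700000000000003 {'t': 0.0, 'qpos': array([ 1.32900437e+00,  4.23863496e-01,  1.63066952e+00,  6.62545563e-06,
        1.08860623e+00, -1.90339864e-02]), 'qvel': array([ 8.63460657e-05, -1.58033499e-04, -7.33971066e-04, -3.75463241e-04,
        3.80683735e-05,  1.44238359e-03]), 'joint_torque': array([ 8.29747842e-04, -5.44625401e+01, -2.73669684e+01,  6.44294475e-02,
        2.29890546e-02, -1.07344383e-04]), 'ee_pos': array([137.93703902, 609.02356166, 221.89560382]), 'orientation': array([ 2.45385767e+00,  1.96017701e+00, -1.93167401e-03]), 'ft_force': array([-0.71711521, -0.44966134,  0.80773535]), 'moment': array([ 0.00491988,  0.00136253, -0.01596317]), 'width': 87.18397003410948}
scene cover 0.76 [234. 163.] [ 439.8 -213.5]
scene cover 0.67 [191. 259.] [486.3  95.4]
scene cover 0.66 [170. 244.] [376.7 129.3]
scene cover 0.64 [138. 313.] [406.4 434.8]
scene slot_head 0.66 [218. 236.] [528.9 -27.9]
scene slot_mouth 0.86 [212. 240.] [534.7 -20.5]
scene tongue_tip 0.57 [199. 232.] [461.6   8.8]
scene home_edge 0.74 [204. 271.] [551.   84.1]
scene gland 0.5 [195. 298.] [580.1 169.2]
scene terminal_block 0.45 [246. 260.] [648.2 -47.2]
scene enclosure 0.67 [218. 268.] [539.9  86.6]
top cover 0.89 [200. 249.] [491.7  97.3]
top cover 0.86 [245. 226.] [324.6 180.1]
top cover 0.85 [243. 139.] [329.4 495.1]
top cover 0.79 [229. 323.] [ 386.6 -177.1]
top slot_head 0.78 [190. 281.] [529.9 -23.3]
top slot_mouth 0.95 [185. 280.] [544.9 -17.8]
top tongue_tip 0.71 [208. 275.] [464.    0.6]
top tongue_tip 0.64 [191. 281.] [524.3 -22.2]
top gland 0.62 [176. 171.] [577.  383.9]
top gland 0.45 [177. 226.] [575.  181.5]
top terminal_block 0.45 [161. 287.] [637.1 -42.5]
```

View pics/scene0.png

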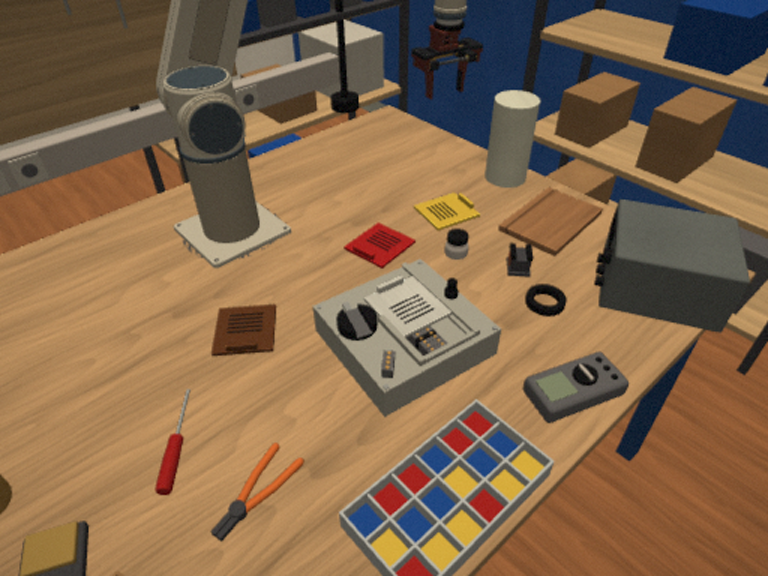

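View pics/top0.png

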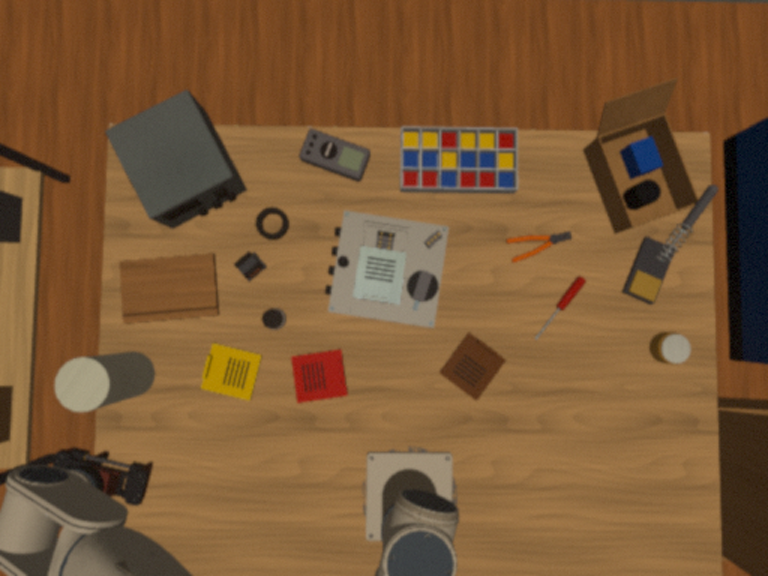

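The scene view shows four cover-shaped plates, in 1.5x pixels: yellow (447,210), red (380,244), brown (244,330), and the bare aluminium one on the enclosure deck (415,300). Only the last matches the description: it is aluminium and sits between the rails beside the black slotted head at (357,320). I'll move the hand over it for a close look.

Request:
move_arm(motion=[[16,-29,4,0,0,-0.078,87],[32,-58,8,0,0,-0.156,87],[48,-87,12,0,0,-0.234,80],[64,-116,16,0,0,-0.312,60],[78,-147,20,0,0,-0.39,40]])

```text
t: 1.32
ee_pos: [216.7, 461.5, 242.9]
orientation: [-2.79, -1.443, -0.001]
ft_force: [0.3, -0.2, 0.3]
width: 70.2
```

Request:
move_arm(motion=[[16,-29,4,0,0,-0.078,30],[32,-58,8,0,0,-0.156,20],[48,-87,12,0,0,-0.234,0],[64,-116,16,0,0,-0.312,0],[78,-147,20,0,0,-0.39,0]])

```text
t: 1.73
ee_pos: [294.8, 314.4, 263.1]
orientation: [-3.017, -0.875, -0.001]
ft_force: [0.6, -0.1, 0.8]
width: 37.0
```

Request:
move_arm(motion=[[16,-29,4,0,0,-0.078,0],[32,-58,8,0,0,-0.156,0],[48,-87,12,0,0,-0.234,0],[64,-116,16,0,0,-0.312,0],[78,-147,20,0,0,-0.39,0]])

```text
t: 2.15
ee_pos: [372.9, 167.2, 283.3]
orientation: [-3.129, -0.273, -0.002]
ft_force: [0.6, 0.4, -0.9]
width: 3.8
```

Request:
move_arm(motion=[[16,-29,4,0,0,-0.078,0],[32,-58,8,0,0,-0.156,0],[48,-87,12,0,0,-0.234,0],[64,-116,16,0,0,-0.312,0],[78,-147,20,0,0,-0.39,0]])

```text
t: 2.57
ee_pos: [450.8, 20.0, 303.2]
orientation: [-3.123, 0.339, -0.001]
ft_force: [0.1, 0.0, -0.5]
width: 0.2
```

Run:
```python
from h import *
o=get_obs();print(o["t"],o["ee_pos"],o["orientation"],o["width"],o["qpos"])
Z=dict(cover=70,slot_head=70,slot_mouth=94,tongue_tip=75,home_edge=70,gland=70,terminal_block=70)
im=get_image("wrist");save(im,"w1.png",s=1.5)
for k,z in Z.items():
    for r in mark_of(im,k)[:3]: print(k,round(r["p"],2),np.round(r["location"]),ray(im,r["location"],z).round(1)[:2])
np.savez("w1.npz",**im)
```

```text
2.5667 [450.8465027   19.98341119 303.20436669] [-3.12301879e+00  3.38583799e-01 -1.45643745e-03] 0.1928083120396132 [1.78170268e-02 6.26080494e-02 1.91140287e+00 1.68320725e-04
 1.16662750e+00 2.33738409e-01]
cover 0.73 [109. 272.] [489.2  88. ]
cover 0.58 [ 79. 141.] [331.8 160.2]
slot_head 0.66 [184. 317.] [532.8 -27.2]
slot_mouth 0.88 [190. 317.] [526.5 -28.8]
tongue_tip 0.89 [176. 267.] [464.8   1.2]
gland 0.61 [ 24. 334.] [583.4 169.9]
terminal_block 0.76 [181. 399.] [646.6 -47. ]
terminal_block 0.21 [187. 318.] [533.5 -31.9]
```

View pics/w1.png

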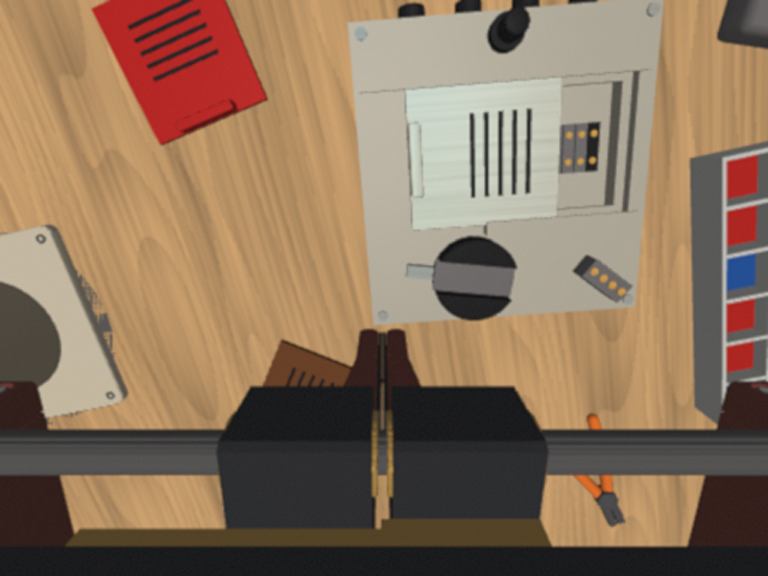

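The wrist view shows the aluminium cover with its rear edge from (406,90) to (413,229). The rib is at (415,160), the slotted head at (474,278), and the tongue tip at (408,271) points to the robot. Next I'll fit the enclosure frame from its deck corners.

Run:
```python
from h import *
im=dict(np.load("w1.npz"))
f=lambda u,v,z:ray(im,(v/1.5,u/1.5),z)[:2]
RL,RR,FR=f(349,23,70),f(374,325,70),f(632,306,70)
L=[RL,RR,FR];M=np.array([[-105,112],[-105,-152],[150,-152]],float);W=np.array(L)
print(W.round(1),np.linalg.norm(RL-RR),np.linalg.norm(FR-RR))
ax=f(317*1.5,190*1.5,94);print("ax",ax)
M=np.vstack([M,[-8,-108]]);W=np.vstack([W,(ax+f(474,278,94)+[530,-26.])[:2]/3])
A=M-M.mean(0);B=W-W.mean(0)
th=np.arctan2((A[:,0]*B[:,1]-A[:,1]*B[:,0]).sum(),(A*B).sum())
R=np.array([[np.cos(th),-np.sin(th)],[np.sin(th),np.cos(th)]]);t=W.mean(0)-R@M.mean(0)
print("yaw",th,"home",t,"axis",R@[-8,-108]+t,"resid",(W-M@R.T-t).round(1))
for u,v in [(406,90),(413,229)]: print("cov rear in home",R.T@(f(u,v,78)-t))
for u,v,z in [(413,122,94),(413,196,94),(408,271,79),(408,271,75)]: print("rib/tongue",f(u,v,z),R.T@(f(u,v,z)-t))
for a in [(434,262),(517,268),(434,289),(513,300)]: print("slot",R.T@(f(*a,94)-t)-[-8,-108])
```

```text
[[464.2 205.7]
 [426.9 -55.4]
 [676.3 -89.5]] 263.7055106461861 251.70158212365473
ax [526.98596586 -28.19827978]
yaw -0.1420906318207098 home [551.28424332  80.72327195] axis [528.07066412 -25.05541088] resid [[ 1.  -0.8]
 [ 1.1 -0.5]
 [-1.9  1.5]
 [-0.2 -0.2]]
cov rear in home [-60.91161195  56.73403736]
cov rear in home [-61.11417389 -59.22115762]
rib/tongue [498.53297694 118.76881439] [-57.60738719  30.19185893]
rib/tongue [487.17435906  60.94125079] [-60.66240014 -28.661452  ]
rib/tongue [470.29698857  -6.43419142] [-67.82844466 -97.74794601]
rib/tongue [470.33249765  -7.4739433 ] [-67.64605107 -98.77219082]
slot [-37.07488412  20.63894564]
slot [36.39638476  9.83502254]
slot [-38.03137713  -4.32096596]
slot [ 33.22244868 -19.94431465]
```

Request:
move_arm(motion=[[0,25,-32,0,0,0.02,0],[1,50,-64,0,0,0.04,0],[1,75,-96,0,0,0.074,0],[1,75,-130,0,0,0.074,0],[1,75,-165,0,0,0.074,0]])

```text
t: 3.38
ee_pos: [450.8, 98.9, 136.7]
orientation: [-3.134, 0.209, -0.002]
ft_force: [0.6, 0.2, -0.4]
width: 0.6
```

Request:
move_arm(motion=[[0,0,-20,0,0,0,0],[0,0,-40,0,0,0,0],[0,0,-54,0,0,0,0],[0,0,-62,0,0,0,0],[0,0,-62,0,0,0,0]])

```text
t: 3.8
ee_pos: [449.7, 97.1, 74.4]
orientation: [3.134, -0.214, -0.005]
ft_force: [0.4, 0.2, -0.2]
width: 0.6
```

Run:
```python
from h import *
o=get_obs();print(o["t"],o["ee_pos"],o["orientation"],o["ft_force"])
im=get_image("wrist");save(im,"w2.png",s=1.5)
np.savez("w2.npz",**im)
for k,z in dict(cover=70,slot_mouth=94,tongue_tip=75).items():
    for r in mark_of(im,k)[:3]: print(k,round(r["p"],2),np.round(r["location"]),ray(im,r["location"],z).round(1)[:2])
```

```text
3.8 [449.72917687  97.11663132  74.35618545] [ 3.1335817  -0.21388171 -0.00452434] [ 0.38999294  0.16653048 -0.2416895 ]
cover 0.97 [140.  71.] [352.4 168.6]
cover 0.83 [234. 318.] [489.8  90.5]
slot_mouth 0.21 [369. 382.] [518.6   4.2]
```

View pics/w2.png

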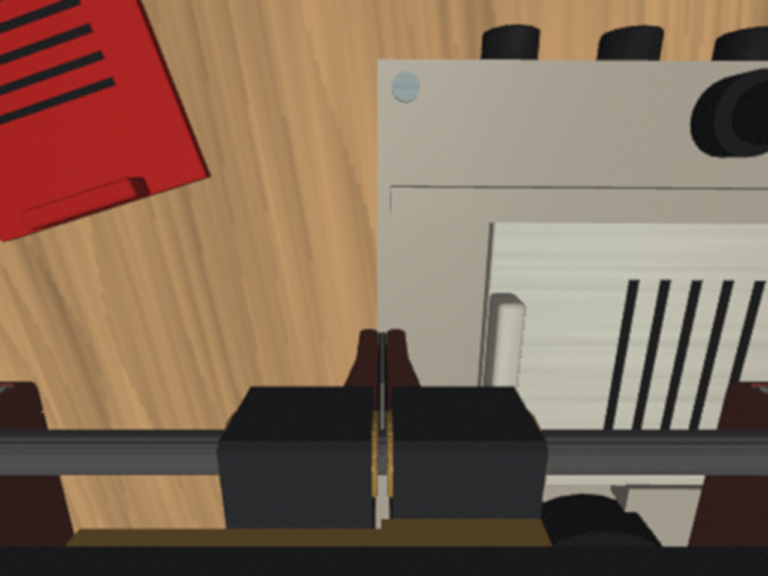

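The fingers are at the deck's rear edge, behind the rib at (508,340), with the rib face clear ahead of them. Pushing now.

Request:
move_arm(motion=[[8,-1.1,1,0,0,0,0],[15.8,-2.3,1.5,0,0,0,0],[21.8,-3.1,1.5,0,0,0,0],[27.7,-4,1.5,0,0,0,0],[33.7,-4.8,1.5,0,0,0,0]])

```text
t: 4.42
ee_pos: [485.0, 91.5, 77.3]
orientation: [3.134, -0.217, -0.002]
ft_force: [-3.7, -0.5, 2.2]
width: 0.5
```

Request:
move_arm(motion=[[5,-0.7,0,0,0,0,0],[10,-1.4,0,0,0,0,0],[15,-2.1,0,0,0,0,0],[20,-2.8,0,0,0,0,0],[25,-3.6,0,0,0,0,0]])

```text
t: 4.83
ee_pos: [510.3, 88.0, 77.0]
orientation: [3.134, -0.216, 0.0]
ft_force: [-0.9, -0.8, -0.7]
width: 0.5
```

Request:
move_arm(motion=[[5,-0.7,0,0,0,0,0],[10,-1.4,0,0,0,0,0],[14,-2,0,0,0,0,0],[18,-2.6,0,0,0,0,0],[22,-3.1,0,0,0,0,0]])

```text
t: 5.25
ee_pos: [532.1, 85.0, 77.1]
orientation: [3.134, -0.217, -0.0]
ft_force: [-1.6, -0.2, -1.6]
width: 0.8
```

Request:
move_arm(motion=[[2,-0.3,0,0,0,0,0],[4,-0.6,0,0,0,0,0],[6,-0.9,0,0,0,0,0],[8,-1.1,0,0,0,0,0]])

```text
t: 5.58
ee_pos: [539.7, 83.9, 77.2]
orientation: [3.134, -0.216, -0.0]
ft_force: [-1.7, 0.2, 0.3]
width: 0.6
```

Request:
move_arm(motion=[[1,-0.1,0,0,0,0,0],[2,-0.3,0,0,0,0,0],[3,-0.4,0,0,0,0,0]])

```text
t: 5.83
ee_pos: [542.1, 83.6, 77.2]
orientation: [3.134, -0.217, -0.003]
ft_force: [-6.7, 1.4, 7.7]
width: 0.2
```

Request:
move_arm(motion=[[0.7,-0.1,0,0,0,0,0],[1.4,-0.2,0,0,0,0,0],[1.4,-0.2,0,0,0,0,0]])

```text
t: 6.08
ee_pos: [542.0, 83.5, 77.2]
orientation: [3.134, -0.217, -0.007]
ft_force: [-9.4, 2.6, 7.8]
width: 0.6
```

Request:
move_arm(motion=[[1,-0.1,0,0,0,0,0],[2,-0.3,0,0,0,0,0],[2,-0.3,0,0,0,0,0],[2,-0.3,0,0,0,0,0]])

```text
t: 6.42
ee_pos: [542.0, 83.5, 77.0]
orientation: [3.134, -0.217, -0.013]
ft_force: [-15.3, 4.0, 11.8]
width: 0.4
```

Request:
move_arm(motion=[[-5,0.7,0,0,0,0,0],[-15,2,0,0,0,0,0],[-30,4,20,0,0,0,0],[-45,-5,50,0,0,0,0],[-60,-30,80,0,0,0,0]])

```text
t: 6.83
ee_pos: [485.3, 54.4, 157.2]
orientation: [-3.134, 0.213, 0.001]
ft_force: [0.8, -0.8, -0.0]
width: 0.9
```

Request:
move_arm(motion=[[0,-20,30,0,0,0,10],[0,-40,55,0,0,0,20],[0,-40,75,0,0,0,30],[0,-40,75,0,0,0,40],[0,-40,75,0,0,0,40]])

```text
t: 7.25
ee_pos: [487.0, 12.9, 233.0]
orientation: [-3.134, 0.218, -0.006]
ft_force: [0.5, -0.2, -0.8]
width: 30.1
```

Run:
```python
from h import *
o=get_obs();print(o["t"],o["ee_pos"],o["orientation"],o["ft_force"],o["width"])
im=get_image("wrist");save(im,"w3.png",s=1.5)
np.savez("w3.npz",**im)
for k,z in dict(cover=70,slot_head=70,slot_mouth=94,tongue_tip=75,home_edge=70).items():
    for r in mark_of(im,k)[:3]: print(k,round(r["p"],2),np.round(r["location"]),ray(im,r["location"],z).round(1)[:2])
```

```text
7.25 [486.95696224  12.91603961 233.04660722] [-3.13382001  0.21768375 -0.00585765] [ 0.49743466 -0.24898956 -0.82572163] 30.120435938602846
cover 0.92 [63. 96.] [339.4 155.4]
cover 0.8 [105. 301.] [548.6  83.4]
slot_head 0.78 [203. 291.] [526.1 -26.9]
slot_head 0.57 [103. 306.] [553.8  84.9]
slot_mouth 0.65 [207. 293.] [526.3 -23. ]
tongue_tip 0.77 [193. 238.] [466.   -3.7]
tongue_tip 0.16 [105. 302.] [549.1  83.4]
home_edge 0.7 [104. 302.] [550.2  84.5]
```

View pics/w3.png

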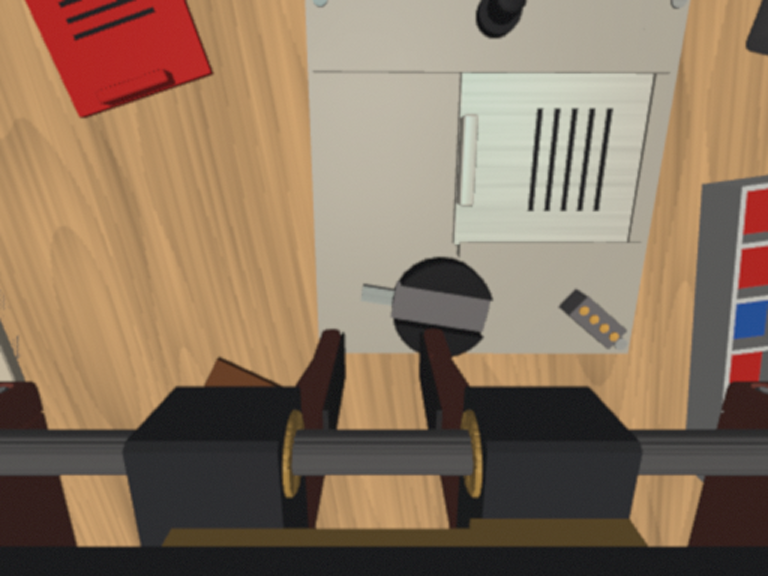

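The cover now sits against the front stop: its plate spans (458–652, 73–243), and force built up with no further motion. The tongue tip at (365,292) puts cam at about 0.2. I'll line up the blade, with the jaw along the slot, above the head.

Request:
move_arm(motion=[[14,-13,-25,0,0,-0.07,40],[28,-26,-50,0,0,-0.14,40],[40,-38,-75,0,0,-0.2,40],[40,-38,-100,0,0,-0.2,40],[40,-38,-123,0,0,-0.2,40]])

```text
t: 7.97
ee_pos: [526.3, -25.2, 106.8]
orientation: [3.096, -0.53, -0.002]
ft_force: [-0.0, -0.2, -0.1]
width: 40.0
```

Request:
move_arm(motion=[[0,0,0,0,0,0,40],[0,0,0,0,0,0,40]])

```text
t: 8.13
ee_pos: [525.0, -24.6, 107.7]
orientation: [3.097, -0.528, -0.006]
ft_force: [-1.1, -0.6, 0.5]
width: 40.0
```

Run:
```python
from h import *
from scipy.spatial.transform import Rotation as Ro
o=get_obs();x=Ro.from_rotvec(o["orientation"]).as_matrix()[:,0];print(o["t"],o["ee_pos"],np.arctan2(x[1],x[0]),o["ft_force"],o["width"])
im=get_image("wrist");save(im,"w4.png",s=1.5)
np.savez("w4.npz",**im)
im3=dict(np.load("w3.npz"))
for a in [(400,283),(491,300),(393,309),(483,331),(441.5,307)]: print(a,ray(im3,(a[1]/1.5,a[0]/1.5),94)[:2].round(1))
for k,z in dict(slot_head=70,slot_mouth=94,tongue_tip=75).items():
    for r in mark_of(im,k)[:3]: print(k,round(r["p"],2),np.round(r["location"]),ray(im,r["location"],z).round(1)[:2])
```

```text
8.1333 [525.02521867 -24.61874067 107.68429183] -0.33771672400787006 [-1.11618307 -0.57913804  0.4953029 ] 40.04653683067069
(400, 283) [499.4   1.9]
(491, 300) [564.4 -20.3]
(393, 309) [491.8 -17.3]
(483, 331) [556.7 -44. ]
(441.5, 307) [527.6 -20.7]
slot_head 0.83 [215. 259.] [527.7 -26.6]
slot_mouth 0.79 [229. 260.] [528.1 -27.4]
tongue_tip 0.69 [216. 170.] [467.4  -4.1]
```

View pics/w4.png

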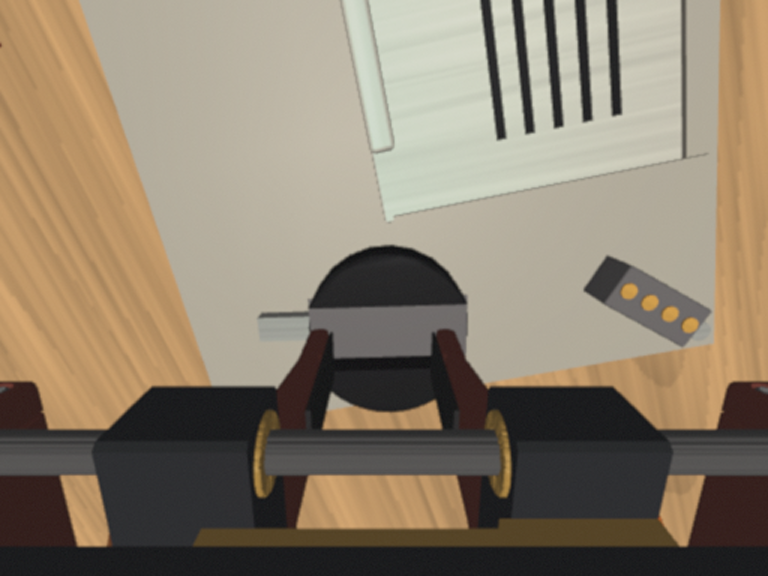

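Run:
```python
from h import *
im=dict(np.load("w4.npz"));f=lambda u,v,z:ray(im,(v/1.5,u/1.5),z)[:2].round(1)
print("cam",-im["camera_from_world"][:3,:3].T@im["camera_from_world"][:3,3])
for z in(94,):
  a,b=f(388,305,z),f(388,370,z);print(a,b,(a+b)/2,np.linalg.norm(a-b))
print(f(309,307,94),f(466,303,94),"floor low edge",f(310,361,80),f(466,357,80), "head top",f(390,246,94))
```

```text
cam [550.75867147  46.83498999 269.71140812]
[533.  -10.2] [522.9 -39.5] [527.95 -24.85] 30.991934434623477
[5.004e+02 2.000e-01] [565.  -20.4] floor low edge [486.5 -29.4] [558.5 -52.2] head top [542.2  14. ]
```

The slot centre is at (528,-25), its measured width is 31 mm, and it is aligned with the jaw to within 0.03 rad. Lowering in.

Request:
move_arm(motion=[[2,0,-6,0,0,0.02,40],[2.5,0,-12,0,0,0.02,40],[2.5,0,-18,0,0,0.02,40],[2.5,0,-23,0,0,0.02,40],[2.5,0,-23,0,0,0.02,40]])

```text
t: 8.75
ee_pos: [527.8, -24.8, 84.8]
orientation: [3.102, -0.497, -0.003]
ft_force: [0.9, -0.4, -0.2]
width: 39.8
```

Inside, with no contact forces. Turning clockwise.

Request:
move_arm(motion=[[0,0,0,0,0,-0.06,40],[0,0,0,0,0,-0.12,40],[0,0,0,0,0,-0.18,40],[0,0,0,0,0,-0.24,40],[0,0,0,0,0,-0.3,40]])

```text
t: 9.17
ee_pos: [528.7, -24.8, 85.8]
orientation: [2.991, -0.959, -0.0]
ft_force: [0.0, -0.8, -1.9]
width: 40.0
```

Request:
move_arm(motion=[[0,0,0,0,0,-0.06,40],[0,0,0,0,0,-0.12,40],[0,0,0,0,0,-0.18,40],[0,0,0,0,0,-0.24,40],[0,0,0,0,0,-0.3,40]])

```text
t: 9.58
ee_pos: [528.5, -25.0, 85.8]
orientation: [2.814, -1.395, -0.001]
ft_force: [0.1, -1.2, -1.2]
width: 39.9
```

Request:
move_arm(motion=[[0,0,0,0,0,-0.06,40],[0,0,0,0,0,-0.12,40],[0,0,0,0,0,-0.18,40],[0,0,0,0,0,-0.24,40],[0,0,0,0,0,-0.3,40]])

```text
t: 10.0
ee_pos: [528.3, -25.1, 85.8]
orientation: [2.574, -1.8, -0.001]
ft_force: [0.0, -1.6, -0.9]
width: 40.0
```

Request:
move_arm(motion=[[0,0,0,0,0,-0.06,40],[0,0,0,0,0,-0.12,40],[0,0,0,0,0,-0.18,40],[0,0,0,0,0,-0.24,40],[0,0,0,0,0,-0.3,40]])

```text
t: 10.42
ee_pos: [528.2, -25.1, 85.8]
orientation: [2.276, -2.164, -0.001]
ft_force: [-1.2, -1.6, 0.7]
width: 39.9
```

```bash
cat > s.py <<'E'
from h import *
from scipy.spatial.transform import Rotation as Ro
o=get_obs();x=Ro.from_rotvec(o["orientation"]).as_matrix()[:,0];print(o["t"],o["ee_pos"],"yaw",np.arctan2(x[1],x[0]),o["ft_force"],o["moment"],o["qpos"][5])
E
python3 s.py
```

```text
10.4167 [528.18291416 -25.11653267  85.75582612] yaw -1.5206406855356234 [-1.19661704 -1.59161926  0.73726159] [-0.27443389  0.31160845  0.13778697] 1.4513682841156383
```

Request:
move_arm(motion=[[0,0,0,0,0,-0.06,40],[0,0,0,0,0,-0.12,40],[0,0,0,0,0,-0.18,40],[0,0,0,0,0,-0.24,40],[0,0,0,0,0,-0.28,40]])

```text
t: 10.83
ee_pos: [528.0, -25.1, 85.7]
orientation: [1.951, -2.46, -0.001]
ft_force: [-0.9, -2.2, 0.3]
width: 39.7
```

```bash
python3 s.py
```

```text
10.8333 [527.97497644 -25.09220601  85.7390381 ] yaw -1.800707054344006 [-0.92484321 -2.21398759  0.26297093] [-0.25459983  0.3522924   0.0689572 ] 1.7314587014745886
```

Request:
move_arm(motion=[[0,0,0,0,0,-0.03,40],[0,0,0,0,0,-0.06,40],[0,0,0,0,0,-0.09,40],[0,0,0,0,0,-0.12,40]])

```text
t: 11.17
ee_pos: [527.9, -25.2, 85.8]
orientation: [1.809, -2.566, 0.001]
ft_force: [-2.6, 1.0, 1.6]
width: 40.4
```

```bash
python3 s.py
```

```text
11.1667 [527.942649   -25.18005516  85.79386744] yaw -1.9134691066961622 [-2.57249943  0.97102271  1.58226205] [0.23928767 0.41451771 3.10784848] 1.846318872224661
```

The moment about z jumped to 3.1 N m, so the cam is at its hard stop. I'll unload inside the slack, lift clear and check.

Request:
move_arm(motion=[[0,0,0,0,0,0.06,40],[0,0,0,0,0,0.15,40],[0,0,8,0,0,0.17,40],[0,0,20,0,0,0.17,40],[0,0,50,0,0,0.17,40]])

```text
t: 11.58
ee_pos: [526.6, -24.7, 134.7]
orientation: [2.01, -2.409, -0.006]
ft_force: [-0.6, -0.6, 0.5]
width: 39.7
```

Request:
move_arm(motion=[[-15,0,35,0,0,0,40],[-30,0,70,0,0,0,40],[-45,0,105,0,0,0,40],[-60,0,140,0,0,0,40],[-60,0,140,0,0,0,40]])

```text
t: 12.0
ee_pos: [469.9, -25.0, 283.5]
orientation: [-2.008, 2.406, -0.012]
ft_force: [1.0, 0.4, 0.2]
width: 40.2
```

```bash
python3 s.py
python3 - <<'E'
from h import *
im=get_image("wrist");save(im,"w5.png",s=1.5)
np.savez("w5.npz",**im)
P={}
for n,m in(("w",im),("t",get_image("top"))):
  for k,z in dict(cover=70,slot_mouth=94,tongue_tip=75,home_edge=70).items():
    for r in mark_of(m,k)[:2]: print(n,k,round(r["p"],2),np.round(r["location"]),ray(m,r["location"],z).round(1)[:2])
E
```

```text
12.0 [469.89819204 -25.04571095 283.50467368] yaw -1.7505909902550398 [0.95255594 0.36387441 0.24526044] [ 0.03056932  0.07425305 -0.02634277] 1.672048673626996
w cover 0.84 [124. 160.] [549.1  83.3]
w cover 0.84 [198. 371.] [ 400.8 -175.9]
w slot_mouth 0.81 [126. 244.] [528.3 -23.6]
w slot_mouth 0.71 [ 19. 252.] [639.1 -53. ]
w tongue_tip 0.67 [126. 195.] [537.7  39. ]
w home_edge 0.86 [121. 161.] [551.7  81.9]
t cover 0.95 [228. 328.] [ 390.4 -194.1]
t cover 0.78 [243. 141.] [329.8 490. ]
t slot_mouth 0.73 [148. 180.] [677.  349.1]
t slot_mouth 0.48 [182. 252.] [554.5  84.2]
t tongue_tip 0.48 [214. 182.] [439.  340.4]
```

View pics/w5.png

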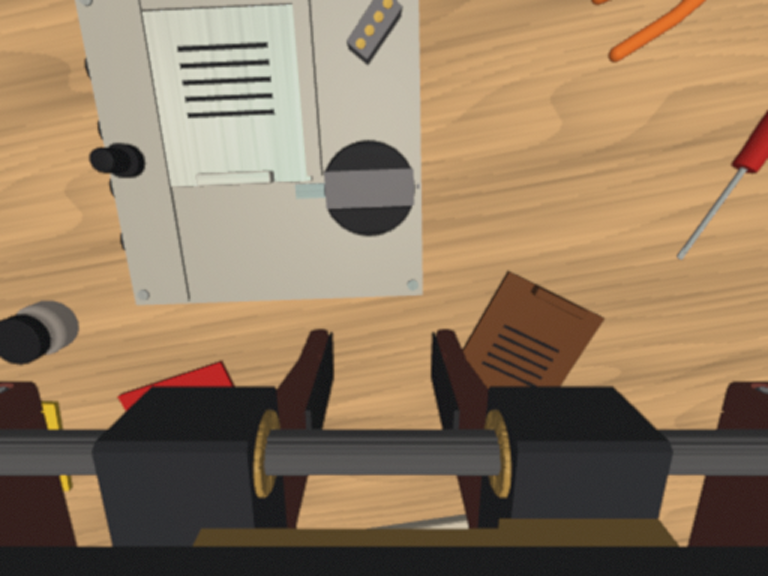

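The tongue at (310,190) lies behind the cover's rear edge, and the cover is home. The hand is clear, so I'm handing in.

```bash
python3 -c "
from h import *
close_job();print(get_obs()['t'])"
```

```text
the job is handed in; nothing more can be done
the job is handed in; nothing more can be done
```

I pushed the cover home by its rib and turned the cam fastener clockwise to its stop. The job was handed in about 12 s into the 54 s allowed, and it reported no verdict.

- **Cover:** It stopped moving while the push force rose to about 15 N, so I took it to be against its stop. The camera put its rear edge about 2.5 mm short of home, close to the 3 mm limit. The camera is only good to about 2 mm, so I relied on the hard contact and on the tongue passing freely behind the cover.
- **Cam:** I set the two fingers in the slot and turned until the moment jumped to 3.1 N m. The tongue then pointed within about 0.01 rad of the locked direction in the last picture.
- **End state:** The hand is clear, with the fingertips about 280 mm above the bench and only sensor noise on the wrist force.
- **Bystanders:** I did not measure their final positions. The hand never came near them, and those in the last picture looked undisturbed.
- **Networks:** In the last overhead picture they gave no usable marks for the job, probably because the arm was in the way. The final check therefore rests on the wrist camera.

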